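# Load the bottle carriage and run it home to its end stop

## Task

Stand the yellow-capped brown bottle upright in the round nest of the blue carriage and let go of it. Then push (do not grip) the black plate at the carriage's rear, slowly and never harder than 25 N: the carriage is stuck, comes free with a small jerk, and must be run along its rail until it is fully home on the end stop hidden in the white housing and the green pin stands fully up. Leave the bottle standing in its nest, leave the white-capped bottle alone, and take the hand away.

Things in the scene. Friction and masses are not known exactly. Their poses are not given: they have to be found in the camera images.
- rail: Fixed guide rail, aluminium base 400 x 66 mm, 8 mm thick, steel guides up to 20 mm. Origin at the middle of its underside; +x is the carriage's direction of travel, z up. At its +x end (x 90 to 200 mm) stands a white housing 70 mm wide, 60 mm high; the end stop is hidden in it at a place that differs from run to run: the carriage's travel from start to stop is 80 to 162 mm.
- carriage: Blue carriage, 110 x 64 mm, deck 36 mm above the worktop; slides only along the rail's x. Origin at mid-length, at worktop height, axes as the rail's; starts at rail x = -130 to -90 mm, stuck. A 9 to 16 N push (varies) frees it within its first 12 mm; it then jerks ahead, to about 20 mm. After that it slides against about 3 N and stays where left. An 80 mm steel rod on its front enters the housing.
- push_face (a point): Middle of the rear face of the carriage's black push plate, 70 mm above the worktop. The plate is upright, 60 mm wide, 8 mm thick, from 30 to 92 mm above the worktop; push it along this point's x axis (the direction of travel, into the plate).
- nest (a point): Centre of the nest's floor, 39 mm above the worktop, 72 mm ahead of the push face. The nest is a round recess on the carriage, 50 mm inner and 62 mm outer diameter, 15 mm deep (ring top 54 mm above the worktop).
- bottle_mid (a point): Brown bottle with a yellow cap: the one to load. Round, 44 mm diameter, 90 mm tall with its cap, 0.08 to 0.16 kg; this point is on its axis, 45 mm above its underside; z along its axis, up. Starts standing on the worktop on the robot's side of the rail.
- other_bottle: Brown bottle with a white cap, same size, to be left alone. Origin at the centre of its underside. It stands on the worktop; which of the two places holds which bottle varies.
- seat_flag (a joint): Height (m) of the green indicator pin in the white housing's top: 0 until the carriage reaches the end stop, 0.006 (fully up) when the carriage is home. It rises with the last 6 mm of travel, in which pushing takes about 11 N, and stays where it is; then the stop is solid and the force rises steeply.
There are look-alikes about, which are no part of the job. Leave any orange look-alike of the part that bears bottle_mid alone.

How it is judged (in metres and radians):
On the way, in this order (a step that is already met when the one before it is completed fails the run):
1. the yellow-capped bottle stands in the nest, let go (horizontal distance between bottle_mid and nest below 0.006 m and z of bottle_mid in the frame of nest below 0.049 m and angle between bottle_mid's own z axis and vertical below 0.1 rad and contact force between the fingers and bottle below 0.1 N), for 0.2 s.
2. the carriage has broken free and moved on more than 25 mm (distance of push_face from where it was at the start of the episode above 0.025 m), for 0.1 s.
At the end, for the whole second after the job is handed in: The carriage is at rest home on its end stop (green pin up by more than 4.5 of its 6 mm, carriage more than 60 mm from its start), and the yellow-capped bottle stands upright (within 0.1 rad) on the floor of the carriage's nest, within 6 mm of its centre (value of joint seat_flag above 0.0045 m and distance of push_face from where it was at the start of the episode above 0.06 m and linear speed of carriage below 0.01 m/s and horizontal distance between bottle_mid and nest below 0.006 m and z of bottle_mid in the frame of nest below 0.049 m and angle between bottle_mid's own z axis and vertical below 0.1 rad); the robot touches nothing.
It fails at once if the carriage is pushed with more than 25 N (contact force between any of the fingers, the arm and carriage above 25 N).
It fails at once if the carriage is shoved (faster than 0.4 m/s) (linear speed of carriage above 0.4 m/s).
It fails at once if the white-capped bottle is moved by more than 30 mm or tipped (distance of other_bottle from where it was at the start of the episode above 0.03 m or angle between other_bottle's own z axis and vertical above 0.4 rad).
It fails at once if the yellow-capped bottle is tipped over (angle between bottle_mid's own z axis and vertical above 0.6 rad).
It also fails if it takes over 72 s, if anything falls off the work surface, if the arm or the gripper's body presses on something with over 40 N, if the wrist force passes 120 N, or if a joint passes its speed limit or range.

## Robot

A 6-joint arm with a two-finger parallel gripper is mounted at the origin on a cart in front of the work surface, level with it; the furniture and walls round the work are solid. World frame = base frame: x ahead of the robot, y to its left, z up, the work surface at z = 0. Lengths are in m, angles in degrees, forces in N, time in s.
With the tool pointing down it reaches from about 0.4 to 0.825 m from the base axis. Payload 7 kg.
Tool frame: the origin (TCP) lies between the finger pads; the fingertips stand 22 mm ahead of it and the grasp point (between the pads) lies 3 mm ahead of it; z points along the fingers, y is the line along which they close (so a half turn about z gives the same grasp; the last joint's range is limited). The gripper opens to 88 mm and grips with 3 to 60 N. Pads are 19 mm wide; open, the fingers measure 130 mm over their backs; the gripper's body (78 mm by 193 mm) begins 47 mm behind the grasp point.
Start: joints at [-55.056, 20.546, 0.682, 0, -70.136, -16.507], TCP at [0.213, -0.64, 0.249] pointing down, gripper open.
Joint ranges: [-176.03, 176.03], [-82.01, 121.73], [-58.28, 71.71], [-173.87, 95.51], [-174.79, -0.11], [-173.66, 173.66]. Speed limits (degrees/s): [136.94, 136.94, 172.46, 180, 180, 180].

## Interface

Orientations are given as [roll, pitch, yaw] about the fixed x, y, z axes, in that order (R = Rz(yaw) Ry(pitch) Rx(roll)).
In Python, from plant import ctrl gives the robot as it stands.
- The arm moves only by the tool apply_moves, never from a script. Its argument "targets" is a list of rows, each an object with "travel": the shift along the tool's x, y, z in mm, a list of three; "roll": the turn about the tool's z in degrees; "jaw": the finger opening in mm, from 0 to 87.6. In form: [{"travel": [tx, ty, tz], "roll": roll, "jaw": jaw}, ...]. A call has 1 to 10 rows; each row shifts and turns the commanded pose from where the row before left it, along the tool's axes as they then stand; what a row does not reach is not made up. A row lasts 1/10 s, in which the tool goes at most 50 mm and 8.59 degrees, less where a joint would pass 70% of its speed; a pose out of reach is approached as far as the arm can. A call with a gripper value outside its range is refused whole. The fingers move at their own pace and stop on an object; the grip force is fixed at half the most. Time passes only in rows, so rows that do not move let the fingers close. It gives the time, the measured TCP pose, the force, the opening and the grip force at its end, in the units of the state.
- ctrl.get_obs(): the state, without advancing time (a new reading comes with each control period).
- ctrl.snapshot(name): name is "scene" or "top" or "wrist"; returns the picture (420x560x3 uint8, red, green, blue); there is no depth.
- ctrl.calibration(name): a dict with "K" (3x3 intrinsics, pixels), "dist_coeffs" ([k1, k2, p1, p2, k3] as OpenCV has them; the pictures are not rectified), "extrinsics" (4x4, takes a point from camera to world coordinates); the wrist camera has in their place "hand_eye" (4x4, takes a point from camera to tool coordinates, whose origin is the TCP and whose axes are the flange's). Camera axes: x right, y down, z forward; pixel columns grow to the right and rows downward; lengths in m; the calibration is good to about 2 mm. A picture is of the moment at which its call begins: read the wrist's pose just before it. calibration takes no time and is no camera call.
- ctrl.close_job(): hands the job in; it is judged then, once.
The state is a dict: "clock": time; "joint_pos": joint angles; "qvel": joint speeds; "tau": joint torques, N m; "tool_pos": TCP position; "orientation": TCP orientation; "force": force on the tool from outside, world axes, zero at the start; "moment": the same for the moment, N m; "opening": finger opening in m; "gripper_force": force on a finger pad.
Only numpy, scipy, OpenCV 4.12 (cv2) and the standard library are available. Lean on these libraries where they do the work, as an engineer would, in place of code of your own. Each camera call takes 0.05 s, during which the arm holds its last target. There are 200 camera calls.

## Working session

There is one attempt and no reset: what is moved stays moved. The work goes in short steps, Python scripts to look and compute and a tool call to move; the robot and the scene stay as the last step left them, time stands still between calls to the robot, and variables do not carry over. Pictures are saved under pics/ and viewed, at most 10 in all, crops included, and the job is handed in when it is done.

Besides the shell and the picture viewer there is one more tool, called after ">>>" in YAML: its name, and indented under it one key for each argument. apply_moves: Moves the arm, as the interface text tells. Its arguments: {"type":"object","properties":{"targets":{"type":"array","items":{"type":"object","properties":{"travel":{"type":"array","items":{"type":"number"}},"roll":{"type":"number"},"jaw":{"type":"number"}}}}},"required":["targets"]}

```bash
mkdir -p pics
python3 - <<'E'
from plant import ctrl
import cv2
o=ctrl.get_obs();print(o)
for n in("scene","top"):
    cv2.imwrite(f"pics/{n}0.png",ctrl.snapshot(n)[:,:,::-1])
    print(n,ctrl.calibration(n))
print(ctrl.calibration("wrist"))
E
```

```text
{'clock': 0.0, 'joint_pos': array([-5.50553610e+01,  2.05907496e+01,  6.35890037e-01, -2.06828304e-02,
       -7.01372178e+01, -1.65080199e+01]), 'qvel': array([ 0.05220027,  0.06112171,  0.0192769 ,  0.09886958, -0.08863787,
        0.02672707]), 'tau': array([-4.81436982e-04, -5.82714915e+01,  2.93051952e+01,  6.99681357e+00,
        6.84410290e-03, -1.57301256e-04]), 'tool_pos': array([ 0.21332657, -0.63993358,  0.24764471]), 'orientation': array([ 1.79906193e+02, -7.52436717e-03, -1.61570418e+02]), 'force': array([-0.49466649,  0.01261858, -0.63299088]), 'moment': array([0.00894466, 0.01756674, 0.05470841]), 'gripper_force': 0.0, 'opening': 0.08762701118566983}
scene {'K': array([[414.42754144,   0.        , 276.21584562],
       [  0.        , 414.42754144, 211.37037667],
       [  0.        ,   0.        ,   1.        ]]), 'dist_coeffs': array([-0.08405482,  0.        ,  0.        ,  0.        ,  0.        ]), 'extrinsics': array([[ 0.59516888, -0.31715367,  0.73836817, -0.12911357],
       [-0.80326352, -0.20818204,  0.55805731, -0.57187362],
       [-0.02327493, -0.92524255, 
[... 502 characters left out ...]
0.10860904, -0.99386244,  0.90470374],
       [ 0.        ,  0.        ,  0.        ,  1.        ]])}
{'K': array([[294.42296049,   0.        , 276.69428933],
       [  0.        , 294.42296049, 207.50182206],
       [  0.        ,   0.        ,   1.        ]]), 'dist_coeffs': array([0.01680138, 0.        , 0.        , 0.        , 0.        ]), 'hand_eye': array([[-2.55154286e-05, -9.58624937e-01, -2.84672144e-01,
         7.76209441e-02],
       [ 9.99999975e-01, -8.72044042e-05,  2.04027298e-04,
        -3.32048276e-04],
       [-2.20410321e-04, -2.84672132e-01,  9.58624916e-01,
        -1.36278210e-01],
       [ 0.00000000e+00,  0.00000000e+00,  0.00000000e+00,
         1.00000000e+00]])}
```

View pics/scene0.png

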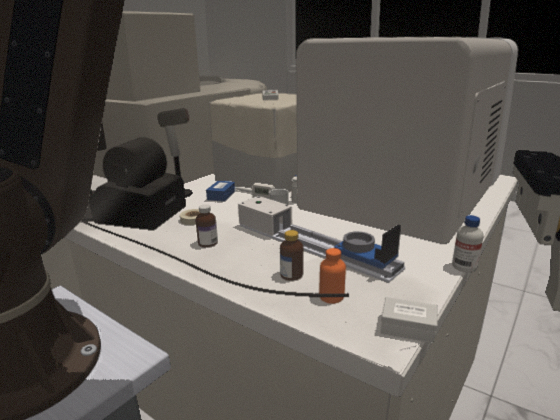

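View pics/top0.png

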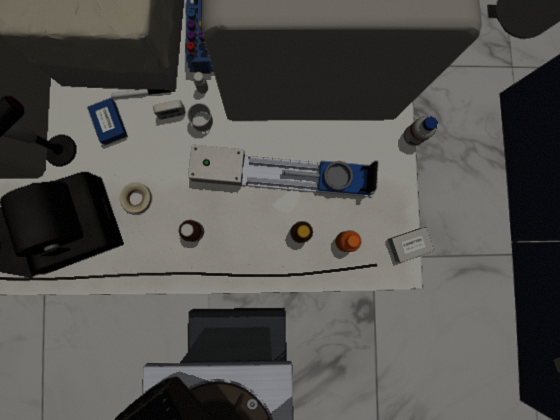

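The scene view shows the yellow-capped bottle at (291,257), the orange look-alike at (333,275), the carriage nest at (358,242) and the plate at (391,244). In the top view the yellow cap is at (301,231), the nest at (338,177) and the plate near (372,177). I'll enlarge both.

Run:
```python
import cv2,numpy as np
def crop(src,dst,x0,y0,x1,y1,s):
    i=cv2.imread(src)[y0:y1,x0:x1]
    i=(255*(i/255.)**.6).astype('uint8')
    cv2.imwrite(dst,cv2.resize(i,None,fx=s,fy=s,interpolation=cv2.INTER_CUBIC))
crop("pics/top0.png","pics/topc.png",180,130,390,265,3.8)
crop("pics/scene0.png","pics/scenec.png",230,180,430,310,4)
```

```text
(no output)
```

View pics/topc.png

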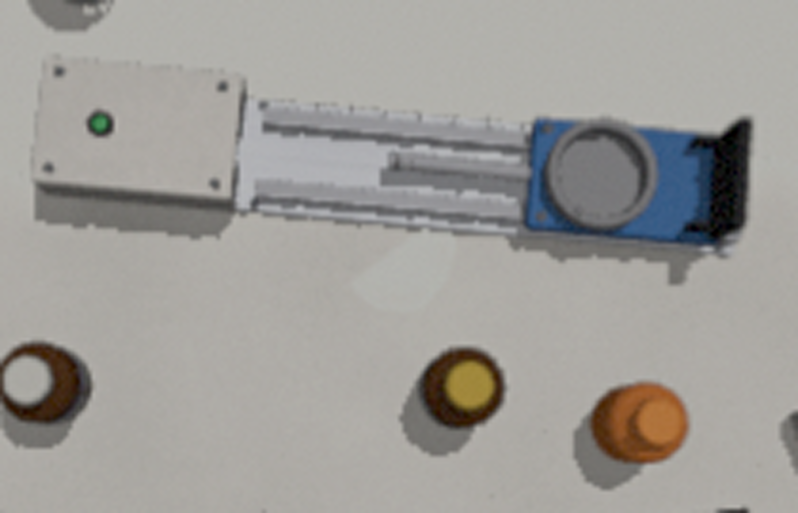

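View pics/scenec.png

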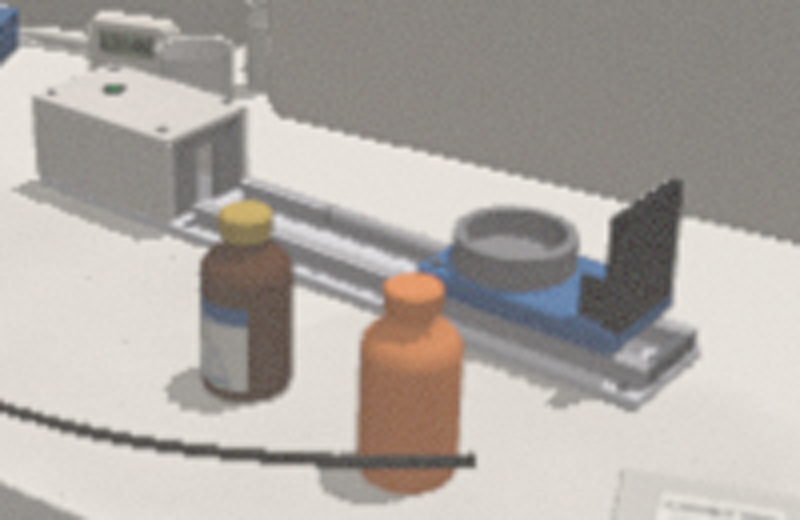

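The top crop shows the yellow cap at (470,385), the ring at (602,174) and the green pin at (100,124). The scene crop shows the cap top at (246,212), the ring top at (516,233), and the plate's rear top corners at (612,213) and (682,182).

```bash
cat > h.py <<'E'
from plant import ctrl
import cv2,numpy as np
from scipy.spatial.transform import Rotation as R
def ray(n,px,ext=None):
    c=ctrl.calibration(n)
    E=c["extrinsics"] if ext is None else ext
    u=cv2.undistortPoints(np.array([[px]],float),c["K"],c["dist_coeffs"])[0,0]
    return E[:3,3],E[:3,:3]@np.array([u[0],u[1],1])
def tri(*rays):
    A=0;b=0
    for o,d in rays:
        d=d/np.linalg.norm(d);P=np.eye(3)-np.outer(d,d);A=A+P;b=b+P@o
    x=np.linalg.solve(A,b)
    return x.round(4),[round(float(np.linalg.norm(np.cross(x-o,d/np.linalg.norm(d)))),4) for o,d in rays]
def atz(r,z): o,d=r; return (o+d*(z-o[2])/d[2]).round(4)
def wext(o):
    T=np.eye(4);T[:3,:3]=R.from_euler('xyz',o["orientation"],degrees=True).as_matrix();T[:3,3]=o["tool_pos"]
    return T@ctrl.calibration("wrist")["hand_eye"]
E
python3 - <<'E'
from h import *
T=lambda x,y:ray("top",(180+x/3.8,130+y/3.8)); S=lambda x,y:ray("scene",(230+x/4,180+y/4))
print("cap",tri(T(470,385),S(246,212)),atz(T(470,385),.09))
print("ring",tri(T(602,174),S(516,233)),atz(T(602,174),.054))
print("pin",tri(T(100,124),S(114,89)))
print("plateA near",tri(T(745,235),S(612,213)),atz(T(745,235),.092),atz(S(612,213),.092))
print("plateB far",tri(T(750,118),S(682,182)),atz(T(750,118),.092),atz(S(682,182),.092))
print("white",atz(T(28,381),.09)); print("orange",atz(T(657,420),.09))
for n,p in(("A",(45,57)),("B",(243,78)),("C",(233,198)),("D",(35,183))): print(n,atz(T(*p),.06))
print("rail corners",atz(T(262,100),.02),atz(T(525,122),.02))
# big box front edge bottom / top
for p in((225,119),(392,118)): print("box",atz(ray("top",p),0))
for p in((206,28),(483,24)): print("boxtop",[atz(ray("top",p),z) for z in(.2,.3,.4)])
E
```

```text
cap (array([ 0.4284, -0.182 ,  0.0893]), [0.0016, 0.0016]) [ 0.4274 -0.1807  0.09  ]
ring (array([ 0.5446, -0.2614,  0.0528]), [0.0017, 0.0017]) [ 0.5435 -0.2597  0.054 ]
pin (array([0.574 , 0.0135, 0.0611]), [0.0018, 0.0018])
plateA near (array([ 0.5036, -0.3265,  0.0969]), [0.0006, 0.0006]) [ 0.5039 -0.3273  0.092 ] [ 0.5142 -0.323   0.092 ]
plateB far (array([ 0.5674, -0.3343,  0.0896]), [0.001, 0.001]) [ 0.5664 -0.3327  0.092 ] [ 0.5635 -0.3367  0.092 ]
white [0.4325 0.0477 0.09  ]
orange [ 0.4079 -0.2776  0.09  ]
A [0.6107 0.0454 0.06  ]
B [ 0.5977 -0.063   0.06  ]
C [ 0.5314 -0.0572  0.06  ]
D [0.5409 0.0502 0.06  ]
rail corners [ 0.5941 -0.072   0.02  ] [ 0.5798 -0.2225  0.02  ]
box [ 0.6846 -0.0181  0.    ]
box [ 0.6848 -0.3973  0.    ]
boxtop [array([ 0.7927, -0.0018,  0.2   ]), array([ 0.737, -0.016,  0.3  ]), array([ 0.6812, -0.0301,  0.4   ])]
boxtop [array([ 0.8044, -0.5162,  0.2   ]), array([ 0.747 , -0.4573,  0.3   ]), array([ 0.6896, -0.3985,  0.4   ])]
```

>>> apply_moves:
  targets:
    - {"travel": [0, 0, 0], "roll": -8.2, "jaw": 87}
    - {"travel": [0, 0, 0], "roll": -8.2, "jaw": 87}
    - {"travel": [0, 0, 0], "roll": -8.2, "jaw": 87}
    - {"travel": [0, 0, 0], "roll": -8.2, "jaw": 87}
    - {"travel": [0, 0, 0], "roll": -8.2, "jaw": 87}
    - {"travel": [0, 0, 0], "roll": -8.2, "jaw": 87}
    - {"travel": [0, 0, 0], "roll": -8.2, "jaw": 87}
    - {"travel": [0, 0, 0], "roll": -8.1, "jaw": 87}
    - {"travel": [0, 0, 0], "roll": 0, "jaw": 87}

```text
clock: 1.0
tool_pos: [0.2134, -0.6401, 0.248]
orientation: [180.0, 0.0, -95.9]
force: [0.9, -0.1, -0.1]
opening: 0.0866
gripper_force: 0.0
```

>>> apply_moves:
  targets:
    - {"travel": [-42.5, -22.4, 0], "roll": 0, "jaw": 87}
    - {"travel": [-42.5, -22.4, 0], "roll": 0, "jaw": 87}
    - {"travel": [-42.5, -22.4, 0], "roll": 0, "jaw": 87}
    - {"travel": [-42.5, -22.4, 0], "roll": 0, "jaw": 87}
    - {"travel": [-42.5, -22.4, 0], "roll": 0, "jaw": 87}
    - {"travel": [-42.5, -22.4, 0], "roll": 0, "jaw": 87}
    - {"travel": [-42.5, -22.4, 0], "roll": 0, "jaw": 87}
    - {"travel": [-42.5, -22.4, 0], "roll": 0, "jaw": 87}
    - {"travel": [-42.5, -22.4, 0], "roll": 0, "jaw": 87}
    - {"travel": [-42.5, -22.4, 0], "roll": 0, "jaw": 87}

```text
clock: 2.0
tool_pos: [0.4818, -0.2395, 0.2487]
orientation: [-180.0, 0.0, -96.3]
force: [1.0, -1.4, 0.3]
opening: 0.0873
gripper_force: 0.0
```

>>> apply_moves:
  targets:
    - {"travel": [0, 0, 0], "roll": 0, "jaw": 87}
    - {"travel": [0, 0, 0], "roll": 0, "jaw": 87}
    - {"travel": [0, 0, 0], "roll": 0, "jaw": 87}

```text
clock: 2.3
tool_pos: [0.4807, -0.2417, 0.2484]
orientation: [180.0, 0.0, -96.2]
force: [-0.9, -0.3, -0.1]
opening: 0.087
gripper_force: 0.0
```

Run:
```python
from h import *
o=ctrl.get_obs(); print(o["tool_pos"],o["orientation"],o["joint_pos"])
i=ctrl.snapshot("wrist")[:,:,::-1]; np.save("w1.npy",wext(o))
i=(255*(i/255.)**.6).astype('uint8')
cv2.imwrite("pics/w1.png",cv2.resize(i,(800,600),interpolation=cv2.INTER_CUBIC))
```

```text
[ 0.48065839 -0.24166109  0.24839647] [ 1.79972883e+02  1.87139247e-03 -9.61942325e+01] [-5.80720055e+00  7.66111257e+00 -1.66128138e+01 -2.25329904e-03
 -6.57531775e+01 -3.86105651e-01]
```

View pics/w1.png

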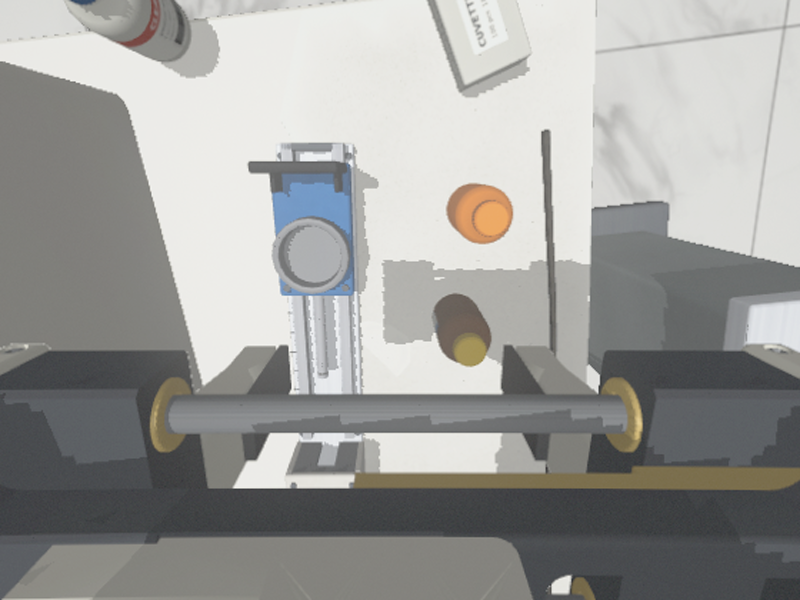

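The wrist view shows the yellow cap at (469,350), the ring centre at (312,254) and the plate's top edge at y≈165 from x 248 to 345. The rail runs straight up the picture.

Run:
```python
from h import *
E=np.load("w1.npy"); W=lambda x,y:ray("wrist",(x*.7,y*.7),E)
T=lambda x,y:ray("top",(180+x/3.8,130+y/3.8)); S=lambda x,y:ray("scene",(230+x/4,180+y/4))
print("cap",tri(W(469,350),T(470,385),S(246,212)),atz(W(469,350),.09))
print("base mid",atz(W(462,318),.045))
print("ring",tri(W(312,254),T(602,174),S(516,233)),atz(W(312,254),.054))
print("plate",atz(W(248,163),.092),atz(W(345,163),.092))
print("rail L/R far,near",atz(W(277,145),.02),atz(W(354,145),.02),atz(W(291,400),.02),atz(W(362,400),.02))
```

```text
cap (array([ 0.4291, -0.1821,  0.0886]), [0.001, 0.0021, 0.0012]) [ 0.4302 -0.1834  0.09  ]
base mid [ 0.428  -0.1931  0.045 ]
ring (array([ 0.5447, -0.2619,  0.0526]), [0.001, 0.0022, 0.0014]) [ 0.5444 -0.2632  0.054 ]
plate [ 0.568  -0.3342  0.092 ] [ 0.5043 -0.3275  0.092 ]
rail L/R far,near [ 0.5653 -0.3493  0.02  ] [ 0.503  -0.3427  0.02  ] [ 0.5957 -0.1174  0.02  ] [ 0.5271 -0.1098  0.02  ]
```

>>> apply_moves:
  targets:
    - {"travel": [-26.6, 28.8, 0], "roll": 0, "jaw": 87}
    - {"travel": [-26.7, 28.8, 0], "roll": 0, "jaw": 87}
    - {"travel": [0, 0, 30], "roll": 0, "jaw": 87}
    - {"travel": [0, 0, 30], "roll": 0, "jaw": 87}
    - {"travel": [0, 0, 0], "roll": 0, "jaw": 87}
    - {"travel": [0, 0, 0], "roll": 0, "jaw": 87}

```text
clock: 2.95
tool_pos: [0.4292, -0.1833, 0.1891]
orientation: [180.0, -0.0, -96.2]
force: [-0.2, -0.1, 1.2]
opening: 0.0867
gripper_force: 0.0
```

>>> apply_moves:
  targets:
    - {"travel": [0, 0, 25], "roll": 0, "jaw": 87}
    - {"travel": [0, 0, 25], "roll": 0, "jaw": 87}
    - {"travel": [0, 0, 25], "roll": 0, "jaw": 87}
    - {"travel": [0, 0, 25], "roll": 0, "jaw": 87}
    - {"travel": [0, 0, 20], "roll": 0, "jaw": 87}
    - {"travel": [0, 0, 20], "roll": 0, "jaw": 87}
    - {"travel": [0, 0, 0], "roll": 0, "jaw": 87}
    - {"travel": [0, 0, 0], "roll": 0, "jaw": 60}
    - {"travel": [0, 0, 0], "roll": 0, "jaw": 55}
    - {"travel": [0, 0, 0], "roll": 0, "jaw": 50}

```text
clock: 3.95
tool_pos: [0.4304, -0.1824, 0.0498]
orientation: [-179.9, 0.0, -96.1]
force: [0.6, 0.1, 0.4]
opening: 0.0682
gripper_force: 0.0
```

>>> apply_moves:
  targets:
    - {"travel": [0, 0, 0], "roll": 0, "jaw": 46}
    - {"travel": [0, 0, 0], "roll": 0, "jaw": 42}
    - {"travel": [0, 0, 0], "roll": 0, "jaw": 38}
    - {"travel": [0, 0, 0], "roll": 0, "jaw": 36}
    - {"travel": [0, 0, 0], "roll": 0, "jaw": 36}

```text
clock: 4.45
tool_pos: [0.4296, -0.1823, 0.0488]
orientation: [-180.0, -0.0, -96.1]
force: [-1.1, 1.7, 4.8]
opening: 0.0422
gripper_force: 30.0
```

>>> apply_moves:
  targets:
    - {"travel": [0, 0, -8], "roll": 0, "jaw": 36}
    - {"travel": [0, 0, -16], "roll": 0, "jaw": 36}
    - {"travel": [0, 0, -24], "roll": 0, "jaw": 36}
    - {"travel": [0, 0, -24], "roll": 0, "jaw": 36}
    - {"travel": [0, 0, -24], "roll": 0, "jaw": 36}
    - {"travel": [0, 0, -16], "roll": 0, "jaw": 36}
    - {"travel": [0, 0, -8], "roll": 0, "jaw": 36}
    - {"travel": [0, 0, 0], "roll": 0, "jaw": 36}

```text
clock: 5.25
tool_pos: [0.4298, -0.1823, 0.1695]
orientation: [-179.9, 0.0, -96.1]
force: [-1.3, 0.8, -0.8]
opening: 0.0423
gripper_force: 30.0
```

>>> apply_moves:
  targets:
    - {"travel": [5, -9, 0], "roll": 0, "jaw": 36}
    - {"travel": [10, -18.5, 0], "roll": 0, "jaw": 36}
    - {"travel": [12, -22.5, 0], "roll": 0, "jaw": 36}
    - {"travel": [12.5, -22.6, 0], "roll": 0, "jaw": 36}
    - {"travel": [12, -22.5, 0], "roll": 0, "jaw": 36}
    - {"travel": [10, -18.5, 0], "roll": 0, "jaw": 36}
    - {"travel": [5, -9, 0], "roll": 0, "jaw": 36}
    - {"travel": [0, 0, 25], "roll": 0, "jaw": 36}
    - {"travel": [0, 0, 20], "roll": 0, "jaw": 36}
    - {"travel": [0, 0, 0], "roll": 0, "jaw": 36}

```text
clock: 6.25
tool_pos: [0.5419, -0.2609, 0.1195]
orientation: [179.6, 0.1, -96.1]
force: [-0.4, 0.1, -1.5]
opening: 0.0425
gripper_force: 30.0
```

Run:
```python
from h import *
o=ctrl.get_obs(); print(o["tool_pos"],o["orientation"],o["force"])
def c(n,x0,y0,x1,y1):
    i=ctrl.snapshot(n)[y0:y1,x0:x1,::-1]; i=(255*(i/255.)**.6).astype('uint8')
    return cv2.resize(i,(400,400),interpolation=cv2.INTER_CUBIC)
cv2.imwrite("pics/m1.png",np.hstack([c("scene",310,160,430,280),c("wrist",100,60,380,340)]))
```

```text
[ 0.54192473 -0.26093015  0.11953123] [ 1.79591057e+02  6.12758506e-02 -9.61122122e+01] [-0.43561224  0.11195683 -1.47336814]
```

View pics/m1.png

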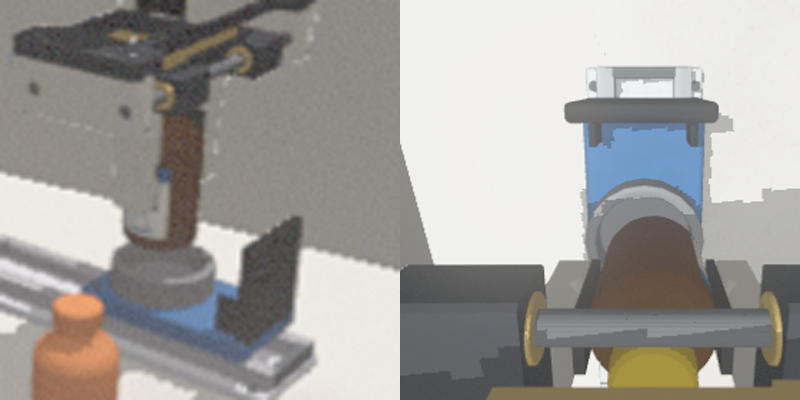

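The bottle hangs just above the ring. In the wrist view its axis is at x≈657 and the ring centre at about 648, so it is 2–3 mm short towards the robot, as the pose reading also says. I'll let it settle first.

>>> apply_moves:
  targets:
    - {"travel": [0, 0, 0], "roll": 0, "jaw": 36}
    - {"travel": [0, 0, 0], "roll": 0, "jaw": 36}
    - {"travel": [0, 0, 0], "roll": 0, "jaw": 36}

```text
clock: 6.65
tool_pos: [0.5448, -0.2614, 0.1246]
orientation: [-179.9, -0.0, -96.1]
force: [-0.3, 0.1, -1.2]
opening: 0.0422
gripper_force: 30.0
```

>>> apply_moves:
  targets:
    - {"travel": [0, 0, 6], "roll": 0, "jaw": 36}
    - {"travel": [0, 0, 6], "roll": 0, "jaw": 36}
    - {"travel": [0, 0, 6], "roll": 0, "jaw": 36}
    - {"travel": [0, 0, 5], "roll": 0, "jaw": 36}
    - {"travel": [0, 0, 0], "roll": 0, "jaw": 36}

```text
clock: 7.15
tool_pos: [0.5442, -0.2613, 0.0996]
orientation: [179.9, 0.0, -96.1]
force: [0.5, 0.4, -2.2]
opening: 0.0422
gripper_force: 30.0
```

>>> apply_moves:
  targets:
    - {"travel": [0, 0, 4], "roll": 0, "jaw": 36}
    - {"travel": [0, 0, 3], "roll": 0, "jaw": 36}
    - {"travel": [0, 0, 2], "roll": 0, "jaw": 36}
    - {"travel": [0, 0, 1.5], "roll": 0, "jaw": 36}
    - {"travel": [0, 0, 0], "roll": 0, "jaw": 36}
    - {"travel": [0, 0, 0], "roll": 0, "jaw": 36}

```text
clock: 7.75
tool_pos: [0.5446, -0.2613, 0.0901]
orientation: [-180.0, 0.0, -96.1]
force: [2.5, -0.5, -2.5]
opening: 0.0422
gripper_force: 30.0
```

>>> apply_moves:
  targets:
    - {"travel": [0, 0, 1.5], "roll": 0, "jaw": 36}
    - {"travel": [0, 0, 0.8], "roll": 0, "jaw": 36}
    - {"travel": [0, 0, 0], "roll": 0, "jaw": 36}
    - {"travel": [0, 0, 0], "roll": 0, "jaw": 36}

```text
clock: 8.15
tool_pos: [0.5446, -0.2614, 0.0879]
orientation: [-180.0, -0.0, -96.1]
force: [2.7, -0.3, -1.5]
opening: 0.0423
gripper_force: 30.0
```

>>> apply_moves:
  targets:
    - {"travel": [0, 0, 0.8], "roll": 0, "jaw": 36}
    - {"travel": [0, 0, 0], "roll": 0, "jaw": 36}
    - {"travel": [0, 0, 0], "roll": 0, "jaw": 36}

```text
clock: 8.45
tool_pos: [0.5446, -0.2614, 0.0878]
orientation: [-180.0, -0.0, -96.0]
force: [1.0, 0.8, 4.8]
opening: 0.0422
gripper_force: 30.0
```

Floor contact is felt at the expected height (z force +4.8 N). Opening slowly, just enough to clear, then rising.

>>> apply_moves:
  targets:
    - {"travel": [0, 0, 0], "roll": 0, "jaw": 43}
    - {"travel": [0, 0, 0], "roll": 0, "jaw": 48}
    - {"travel": [0, 0, 0], "roll": 0, "jaw": 56}
    - {"travel": [0, 0, 0], "roll": 0, "jaw": 66}
    - {"travel": [0, 0, 0], "roll": 0, "jaw": 72}
    - {"travel": [0, 0, 0], "roll": 0, "jaw": 72}
    - {"travel": [0, 0, 0], "roll": 0, "jaw": 72}

```text
clock: 9.15
tool_pos: [0.5443, -0.2614, 0.0869]
orientation: [180.0, 0.0, -96.1]
force: [0.2, -0.1, -1.4]
opening: 0.0716
gripper_force: 0.0
```

>>> apply_moves:
  targets:
    - {"travel": [0, 0, -10], "roll": 0, "jaw": 72}
    - {"travel": [0, 0, -25], "roll": 0, "jaw": 72}
    - {"travel": [0, 0, -25], "roll": 0, "jaw": 72}
    - {"travel": [0, 0, -25], "roll": 0, "jaw": 72}
    - {"travel": [0, 0, -15], "roll": 0, "jaw": 72}
    - {"travel": [0, 0, 0], "roll": 0, "jaw": 72}
    - {"travel": [0, 0, 0], "roll": 0, "jaw": 72}

```text
clock: 9.85
tool_pos: [0.5443, -0.2613, 0.1875]
orientation: [-179.9, 0.0, -96.1]
force: [-0.1, -0.1, -0.0]
opening: 0.072
gripper_force: 0.0
```

Run:
```python
from h import *
o=ctrl.get_obs(); print(o["tool_pos"],o["orientation"],o["force"]);np.save("w2.npy",wext(o))
def c(n,x0,y0,x1,y1):
    i=ctrl.snapshot(n)[y0:y1,x0:x1,::-1]; i=(255*(i/255.)**.6).astype('uint8')
    return cv2.resize(i,(400,400),interpolation=cv2.INTER_CUBIC)
cv2.imwrite("pics/m2.png",np.hstack([c("scene",310,160,430,280),c("wrist",100,60,380,340)]))
```

```text
[ 0.54434158 -0.26127116  0.18752148] [-1.79939294e+02  1.04869790e-02 -9.60665667e+01] [-0.095112   -0.14365562 -0.02265022]
```

View pics/m2.png

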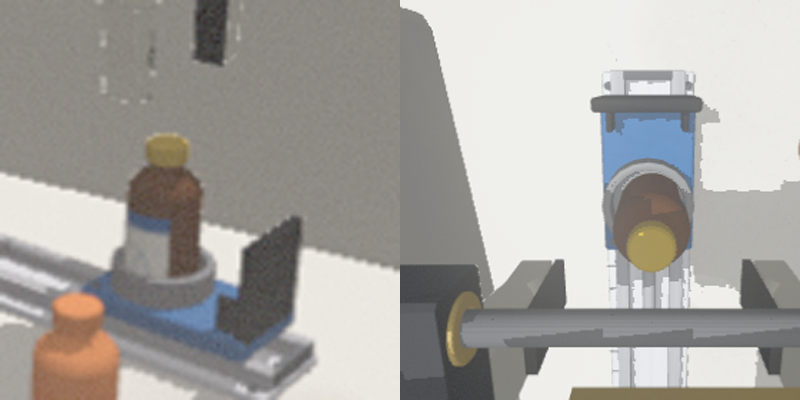

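The bottle stands upright on the nest floor and the carriage has not moved; the plate's rear top edge in the right panel is at y≈96, x 591–702. The blue-capped bottle stands near the approach space, so I'll locate it and the plate.

Run:
```python
from h import *
E=np.load("w2.npy"); W=lambda x,y:ray("wrist",(100+(x-400)*.7,60+y*.7),E)
print("plate",atz(W(591,97),.092),atz(W(702,97),.092))
print("cap",atz(W(651,245),.129))
print("bluecap",tri(ray("top",(430,123)),ray("scene",(473,221))))
print("base",atz(ray("top",(415,137)),.0),atz(ray("scene",(467,267)),0))
print("box cuvette top", atz(ray("top",(393,240)),.03),atz(ray("top",(424,230)),.03))
```

```text
plate [ 0.5689 -0.336   0.092 ] [ 0.5102 -0.3298  0.092 ]
cap [ 0.5445 -0.2632  0.129 ]
bluecap (array([ 0.6446, -0.4459,  0.097 ]), [0.0017, 0.0017])
base [ 0.6403 -0.4482  0.    ] [ 0.646  -0.4509  0.    ]
box cuvette top [ 0.4081 -0.3768  0.03  ] [ 0.4282 -0.4454  0.03  ]
```

>>> apply_moves:
  targets:
    - {"travel": [20, 0, 0], "roll": 0, "jaw": 40}
    - {"travel": [30, 0, 0], "roll": 0, "jaw": 20}
    - {"travel": [30, -1.5, 0], "roll": 0, "jaw": 0}
    - {"travel": [21, 0, 0], "roll": 0, "jaw": 0}
    - {"travel": [10, 0, 0], "roll": 0, "jaw": 0}
    - {"travel": [0, 0, 0], "roll": 0, "jaw": 0}
    - {"travel": [0, 0, 25], "roll": 0, "jaw": 0}
    - {"travel": [0, 0, 25], "roll": 0, "jaw": 0}
    - {"travel": [0, 0, 0], "roll": 0, "jaw": 0}
    - {"travel": [0, 0, 0], "roll": 0, "jaw": 0}

```text
clock: 10.95
tool_pos: [0.5342, -0.3712, 0.1371]
orientation: [179.9, -0.0, -96.0]
force: [0.9, -0.4, 1.3]
opening: 0.0014
gripper_force: 0.0
```

>>> apply_moves:
  targets:
    - {"travel": [0, 0, 25], "roll": 0, "jaw": 0}
    - {"travel": [0, 0, 20], "roll": 0, "jaw": 0}
    - {"travel": [0, 0, 12], "roll": 0, "jaw": 0}
    - {"travel": [0, 0, 0], "roll": 0, "jaw": 0}
    - {"travel": [0, 0, 0], "roll": 0, "jaw": 0}
    - {"travel": [0, 0, 0], "roll": 0, "jaw": 0}

```text
clock: 11.55
tool_pos: [0.535, -0.3722, 0.0815]
orientation: [-179.9, -0.0, -96.0]
force: [-0.1, -0.3, 0.1]
opening: 0.0006
gripper_force: 0.0
```

>>> apply_moves:
  targets:
    - {"travel": [-6, 0, 0], "roll": 0, "jaw": 0}
    - {"travel": [-6, 0, 0], "roll": 0, "jaw": 0}
    - {"travel": [-4, 0, 0], "roll": 0, "jaw": 0}
    - {"travel": [-2, 0, 0], "roll": 0, "jaw": 0}
    - {"travel": [0, 0, 0], "roll": 0, "jaw": 0}
    - {"travel": [0, 0, 0], "roll": 0, "jaw": 0}

```text
clock: 12.15
tool_pos: [0.5361, -0.3539, 0.08]
orientation: [-180.0, -0.0, -96.0]
force: [0.8, 0.7, 0.2]
opening: 0.0003
gripper_force: 0.0
```

>>> apply_moves:
  targets:
    - {"travel": [-1, 0, 0], "roll": 0, "jaw": 0}
    - {"travel": [-1, 0, 0], "roll": 0, "jaw": 0}
    - {"travel": [-1, 0, 0], "roll": 0, "jaw": 0}
    - {"travel": [-1, 0, 0], "roll": 0, "jaw": 0}
    - {"travel": [0, 0, 0], "roll": 0, "jaw": 0}

```text
clock: 12.65
tool_pos: [0.5364, -0.3499, 0.08]
orientation: [180.0, 0.0, -96.1]
force: [0.2, -0.1, 0.3]
opening: 0.0006
gripper_force: 0.0
```

>>> apply_moves:
  targets:
    - {"travel": [-0.7, 0, 0], "roll": 0, "jaw": 0}
    - {"travel": [-0.7, 0, 0], "roll": 0, "jaw": 0}
    - {"travel": [-0.6, 0, 0], "roll": 0, "jaw": 0}
    - {"travel": [0, 0, 0], "roll": 0, "jaw": 0}

```text
clock: 13.05
tool_pos: [0.5366, -0.3479, 0.08]
orientation: [-180.0, 0.0, -96.1]
force: [0.5, -0.5, -0.1]
opening: 0.0003
gripper_force: 0.0
```

>>> apply_moves:
  targets:
    - {"travel": [-0.7, 0, 0], "roll": 0, "jaw": 0}
    - {"travel": [-0.7, 0, 0], "roll": 0, "jaw": 0}
    - {"travel": [-0.6, 0, 0], "roll": 0, "jaw": 0}
    - {"travel": [0, 0, 0], "roll": 0, "jaw": 0}

```text
clock: 13.45
tool_pos: [0.5369, -0.3459, 0.08]
orientation: [-180.0, 0.0, -96.1]
force: [0.2, -0.1, -0.1]
opening: 0.0004
gripper_force: 0.0
```

>>> apply_moves:
  targets:
    - {"travel": [-0.7, 0, 0], "roll": 0, "jaw": 0}
    - {"travel": [-0.7, 0, 0], "roll": 0, "jaw": 0}
    - {"travel": [-0.6, 0, 0], "roll": 0, "jaw": 0}
    - {"travel": [0, 0, 0], "roll": 0, "jaw": 0}

```text
clock: 13.85
tool_pos: [0.5371, -0.344, 0.08]
orientation: [-180.0, 0.0, -96.1]
force: [-0.4, 0.8, -0.3]
opening: 0.0004
gripper_force: 0.0
```

>>> apply_moves:
  targets:
    - {"travel": [-0.7, 0, 0], "roll": 0, "jaw": 0}
    - {"travel": [-0.7, 0, 0], "roll": 0, "jaw": 0}
    - {"travel": [-0.6, 0, 0], "roll": 0, "jaw": 0}
    - {"travel": [0, 0, 0], "roll": 0, "jaw": 0}

```text
clock: 14.25
tool_pos: [0.5372, -0.3425, 0.08]
orientation: [-180.0, -0.0, -96.1]
force: [-1.5, -5.1, -1.3]
opening: 0.0002
gripper_force: 2.4
```

>>> apply_moves:
  targets:
    - {"travel": [-0.3, 0, 0], "roll": 0, "jaw": 0}
    - {"travel": [-0.3, 0, 0], "roll": 0, "jaw": 0}
    - {"travel": [0, 0, 0], "roll": 0, "jaw": 0}

```text
clock: 14.55
tool_pos: [0.5373, -0.3421, 0.08]
orientation: [-180.0, -0.0, -96.1]
force: [-0.8, -6.3, -1.5]
opening: 0.0005
gripper_force: 3.1
```

>>> apply_moves:
  targets:
    - {"travel": [-0.3, 0, 0], "roll": 0, "jaw": 0}
    - {"travel": [-0.3, 0, 0], "roll": 0, "jaw": 0}
    - {"travel": [0, 0, 0], "roll": 0, "jaw": 0}

```text
clock: 14.85
tool_pos: [0.5373, -0.3417, 0.08]
orientation: [-180.0, -0.1, -96.1]
force: [-0.8, -7.4, -1.1]
opening: 0.0005
gripper_force: 3.8
```

>>> apply_moves:
  targets:
    - {"travel": [-0.4, 0, 0], "roll": 0, "jaw": 0}
    - {"travel": [-0.4, 0, 0], "roll": 0, "jaw": 0}
    - {"travel": [-0.4, 0, 0], "roll": 0, "jaw": 0}
    - {"travel": [0, 0, 0], "roll": 0, "jaw": 0}

```text
clock: 15.25
tool_pos: [0.5374, -0.3409, 0.08]
orientation: [-180.0, -0.1, -96.1]
force: [-1.1, -9.3, -2.4]
opening: 0.0005
gripper_force: 4.8
```

>>> apply_moves:
  targets:
    - {"travel": [-0.4, 0, 0], "roll": 0, "jaw": 0}
    - {"travel": [-0.4, 0, 0], "roll": 0, "jaw": 0}
    - {"travel": [-0.4, 0, 0], "roll": 0, "jaw": 0}
    - {"travel": [0, 0, 0], "roll": 0, "jaw": 0}

```text
clock: 15.65
tool_pos: [0.5375, -0.34, 0.0801]
orientation: [-180.0, -0.1, -96.1]
force: [-0.8, -11.0, -2.4]
opening: 0.0002
gripper_force: 5.4
```

>>> apply_moves:
  targets:
    - {"travel": [-0.4, 0, 0], "roll": 0, "jaw": 0}
    - {"travel": [-0.4, 0, 0], "roll": 0, "jaw": 0}
    - {"travel": [-0.4, 0, 0], "roll": 0, "jaw": 0}
    - {"travel": [0, 0, 0], "roll": 0, "jaw": 0}

```text
clock: 16.05
tool_pos: [0.5376, -0.3388, 0.0801]
orientation: [-180.0, -0.1, -96.1]
force: [-1.2, -10.7, -2.9]
opening: 0.0001
gripper_force: 5.3
```

>>> apply_moves:
  targets:
    - {"travel": [-0.4, 0, 0], "roll": 0, "jaw": 0}
    - {"travel": [-0.4, 0, 0], "roll": 0, "jaw": 0}
    - {"travel": [-0.4, 0, 0], "roll": 0, "jaw": 0}
    - {"travel": [0, 0, 0], "roll": 0, "jaw": 0}

```text
clock: 16.45
tool_pos: [0.5378, -0.3373, 0.08]
orientation: [-180.0, -0.1, -96.1]
force: [-0.3, -8.9, -2.0]
opening: 0.0005
gripper_force: 4.3
```

>>> apply_moves:
  targets:
    - {"travel": [-0.4, 0, 0], "roll": 0, "jaw": 0}
    - {"travel": [-0.4, 0, 0], "roll": 0, "jaw": 0}
    - {"travel": [-0.4, 0, 0], "roll": 0, "jaw": 0}
    - {"travel": [-0.4, 0, 0], "roll": 0, "jaw": 0}
    - {"travel": [0, 0, 0], "roll": 0, "jaw": 0}

```text
clock: 16.95
tool_pos: [0.538, -0.3349, 0.08]
orientation: [-180.0, -0.0, -96.1]
force: [-1.1, -4.4, 0.3]
opening: 0.0005
gripper_force: 1.9
```

>>> apply_moves:
  targets:
    - {"travel": [-0.4, 0, 0], "roll": 0, "jaw": 0}
    - {"travel": [-0.4, 0, 0], "roll": 0, "jaw": 0}
    - {"travel": [-0.4, 0, 0], "roll": 0, "jaw": 0}
    - {"travel": [-0.4, 0, 0], "roll": 0, "jaw": 0}
    - {"travel": [0, 0, 0], "roll": 0, "jaw": 0}

```text
clock: 17.45
tool_pos: [0.5383, -0.3324, 0.0799]
orientation: [180.0, 0.0, -96.1]
force: [-0.8, -0.3, -0.4]
opening: 0.0002
gripper_force: 0.0
```

>>> apply_moves:
  targets:
    - {"travel": [-0.8, 0, 0], "roll": 0, "jaw": 0}
    - {"travel": [-0.8, 0, 0], "roll": 0, "jaw": 0}
    - {"travel": [-0.8, 0, 0], "roll": 0, "jaw": 0}
    - {"travel": [-0.8, 0, 0], "roll": 0, "jaw": 0}
    - {"travel": [-0.8, 0, 0], "roll": 0, "jaw": 0}
    - {"travel": [-0.8, 0, 0], "roll": 0, "jaw": 0}
    - {"travel": [-0.8, 0, 0], "roll": 0, "jaw": 0}
    - {"travel": [-0.8, 0, 0], "roll": 0, "jaw": 0}
    - {"travel": [-0.8, 0, 0], "roll": 0, "jaw": 0}
    - {"travel": [-0.8, 0, 0], "roll": 0, "jaw": 0}

```text
clock: 18.45
tool_pos: [0.5391, -0.3252, 0.08]
orientation: [-180.0, -0.0, -96.1]
force: [-0.6, -3.9, -0.1]
opening: -0.0002
gripper_force: 1.3
```

>>> apply_moves:
  targets:
    - {"travel": [-0.8, 0, 0], "roll": 0, "jaw": 0}
    - {"travel": [-0.8, 0, 0], "roll": 0, "jaw": 0}
    - {"travel": [-0.8, 0, 0], "roll": 0, "jaw": 0}
    - {"travel": [-0.8, 0, 0], "roll": 0, "jaw": 0}
    - {"travel": [-0.8, 0, 0], "roll": 0, "jaw": 0}

```text
clock: 18.95
tool_pos: [0.5395, -0.3209, 0.08]
orientation: [-180.0, -0.0, -96.1]
force: [-1.1, -3.4, -0.4]
opening: 0.0002
gripper_force: 1.4
```

>>> apply_moves:
  targets:
    - {"travel": [-1.2, 0, 0], "roll": 0, "jaw": 0}
    - {"travel": [-1.5, 0, 0], "roll": 0, "jaw": 0}
    - {"travel": [-1.5, 0, 0], "roll": 0, "jaw": 0}
    - {"travel": [-1.5, 0, 0], "roll": 0, "jaw": 0}
    - {"travel": [-1.5, 0, 0], "roll": 0, "jaw": 0}
    - {"travel": [-1.5, 0, 0], "roll": 0, "jaw": 0}
    - {"travel": [-1.5, 0, 0], "roll": 0, "jaw": 0}
    - {"travel": [-1.5, 0, 0], "roll": 0, "jaw": 0}
    - {"travel": [-1.5, 0, 0], "roll": 0, "jaw": 0}
    - {"travel": [-1.5, 0, 0], "roll": 0, "jaw": 0}

```text
clock: 19.95
tool_pos: [0.541, -0.3062, 0.08]
orientation: [180.0, 0.0, -96.1]
force: [0.2, -2.6, -0.4]
opening: 0.0002
gripper_force: 1.4
```

>>> apply_moves:
  targets:
    - {"travel": [-1.5, 0, 0], "roll": 0, "jaw": 0}
    - {"travel": [-1.5, 0, 0], "roll": 0, "jaw": 0}
    - {"travel": [-1.5, 0, 0], "roll": 0, "jaw": 0}
    - {"travel": [-1.5, 0, 0], "roll": 0, "jaw": 0}
    - {"travel": [-1.5, 0, 0], "roll": 0, "jaw": 0}
    - {"travel": [-1.5, 0, 0], "roll": 0, "jaw": 0}
    - {"travel": [-1.5, 0, 0], "roll": 0, "jaw": 0}
    - {"travel": [-1.5, 0, 0], "roll": 0, "jaw": 0}
    - {"travel": [-1.5, 0, 0], "roll": 0, "jaw": 0}
    - {"travel": [-1.5, 0, 0], "roll": 0, "jaw": 0}

```text
clock: 20.95
tool_pos: [0.5426, -0.2913, 0.08]
orientation: [180.0, 0.0, -96.1]
force: [-1.5, -2.9, 0.1]
opening: 0.0007
gripper_force: 1.4
```

>>> apply_moves:
  targets:
    - {"travel": [-1.5, 0, 0], "roll": 0, "jaw": 0}
    - {"travel": [-1.5, 0, 0], "roll": 0, "jaw": 0}
    - {"travel": [-1.5, 0, 0], "roll": 0, "jaw": 0}
    - {"travel": [-1.5, 0, 0], "roll": 0, "jaw": 0}
    - {"travel": [-1.5, 0, 0], "roll": 0, "jaw": 0}
    - {"travel": [-1.5, 0, 0], "roll": 0, "jaw": 0}
    - {"travel": [-1.5, 0, 0], "roll": 0, "jaw": 0}
    - {"travel": [-1.5, 0, 0], "roll": 0, "jaw": 0}
    - {"travel": [-1.5, 0, 0], "roll": 0, "jaw": 0}
    - {"travel": [-1.5, 0, 0], "roll": 0, "jaw": 0}

```text
clock: 21.95
tool_pos: [0.5442, -0.2764, 0.08]
orientation: [180.0, 0.0, -96.1]
force: [-2.1, -2.5, 1.2]
opening: 0.0005
gripper_force: 1.4
```

>>> apply_moves:
  targets:
    - {"travel": [-1.2, 0, 0], "roll": 0, "jaw": 0}
    - {"travel": [-1.2, 0, 0], "roll": 0, "jaw": 0}
    - {"travel": [-1.2, 0, 0], "roll": 0, "jaw": 0}
    - {"travel": [-1.2, 0, 0], "roll": 0, "jaw": 0}
    - {"travel": [-1.2, 0, 0], "roll": 0, "jaw": 0}
    - {"travel": [-1.2, 0, 0], "roll": 0, "jaw": 0}
    - {"travel": [-1.2, 0, 0], "roll": 0, "jaw": 0}
    - {"travel": [-1.2, 0, 0], "roll": 0, "jaw": 0}
    - {"travel": [-1.2, 0, 0], "roll": 0, "jaw": 0}
    - {"travel": [-1.2, 0, 0], "roll": 0, "jaw": 0}

```text
clock: 22.95
tool_pos: [0.5455, -0.2645, 0.08]
orientation: [180.0, 0.0, -96.1]
force: [-1.7, -2.9, 0.5]
opening: 0.0007
gripper_force: 1.4
```

>>> apply_moves:
  targets:
    - {"travel": [-1.2, 0, 0], "roll": 0, "jaw": 0}
    - {"travel": [-1.2, 0, 0], "roll": 0, "jaw": 0}
    - {"travel": [-1.2, 0, 0], "roll": 0, "jaw": 0}
    - {"travel": [-1.2, 0, 0], "roll": 0, "jaw": 0}
    - {"travel": [-1.2, 0, 0], "roll": 0, "jaw": 0}
    - {"travel": [-1.2, 0, 0], "roll": 0, "jaw": 0}
    - {"travel": [-1.2, 0, 0], "roll": 0, "jaw": 0}
    - {"travel": [-1.2, 0, 0], "roll": 0, "jaw": 0}
    - {"travel": [-1.2, 0, 0], "roll": 0, "jaw": 0}
    - {"travel": [-1.2, 0, 0], "roll": 0, "jaw": 0}

```text
clock: 23.95
tool_pos: [0.5468, -0.2526, 0.0799]
orientation: [180.0, 0.0, -96.1]
force: [-2.1, -2.5, 0.2]
opening: 0.0005
gripper_force: 1.4
```

>>> apply_moves:
  targets:
    - {"travel": [-1.2, 0, 0], "roll": 0, "jaw": 0}
    - {"travel": [-1.2, 0, 0], "roll": 0, "jaw": 0}
    - {"travel": [-1.2, 0, 0], "roll": 0, "jaw": 0}
    - {"travel": [-1.2, 0, 0], "roll": 0, "jaw": 0}
    - {"travel": [-1.2, 0, 0], "roll": 0, "jaw": 0}
    - {"travel": [-1.2, 0, 0], "roll": 0, "jaw": 0}
    - {"travel": [-1.2, 0, 0], "roll": 0, "jaw": 0}
    - {"travel": [-1.2, 0, 0], "roll": 0, "jaw": 0}
    - {"travel": [-1.2, 0, 0], "roll": 0, "jaw": 0}
    - {"travel": [-1.2, 0, 0], "roll": 0, "jaw": 0}

```text
clock: 24.95
tool_pos: [0.548, -0.2406, 0.0799]
orientation: [180.0, 0.0, -96.1]
force: [-3.0, -3.0, 0.3]
opening: 0.0
gripper_force: 1.4
```

>>> apply_moves:
  targets:
    - {"travel": [-1.2, 0, 0], "roll": 0, "jaw": 0}
    - {"travel": [-1.2, 0, 0], "roll": 0, "jaw": 0}
    - {"travel": [-1.2, 0, 0], "roll": 0, "jaw": 0}
    - {"travel": [-1.2, 0, 0], "roll": 0, "jaw": 0}
    - {"travel": [-1.2, 0, 0], "roll": 0, "jaw": 0}
    - {"travel": [-1.2, 0, 0], "roll": 0, "jaw": 0}
    - {"travel": [-1.2, 0, 0], "roll": 0, "jaw": 0}
    - {"travel": [-1.2, 0, 0], "roll": 0, "jaw": 0}
    - {"travel": [-1.2, 0, 0], "roll": 0, "jaw": 0}
    - {"travel": [-1.2, 0, 0], "roll": 0, "jaw": 0}

```text
clock: 25.95
tool_pos: [0.5493, -0.2287, 0.08]
orientation: [-180.0, 0.0, -96.1]
force: [-2.3, -2.3, -1.8]
opening: 0.0002
gripper_force: 1.4
```

>>> apply_moves:
  targets:
    - {"travel": [-1.2, 0, 0], "roll": 0, "jaw": 0}
    - {"travel": [-1.2, 0, 0], "roll": 0, "jaw": 0}
    - {"travel": [-1.2, 0, 0], "roll": 0, "jaw": 0}
    - {"travel": [-1.2, 0, 0], "roll": 0, "jaw": 0}
    - {"travel": [-1.2, 0, 0], "roll": 0, "jaw": 0}
    - {"travel": [-1.2, 0, 0], "roll": 0, "jaw": 0}
    - {"travel": [-1.2, 0, 0], "roll": 0, "jaw": 0}
    - {"travel": [-1.2, 0, 0], "roll": 0, "jaw": 0}
    - {"travel": [-1.2, 0, 0], "roll": 0, "jaw": 0}
    - {"travel": [-1.2, 0, 0], "roll": 0, "jaw": 0}

```text
clock: 26.95
tool_pos: [0.5506, -0.2168, 0.08]
orientation: [-180.0, 0.0, -96.1]
force: [-2.2, -2.3, -1.2]
opening: 0.0006
gripper_force: 1.4
```

>>> apply_moves:
  targets:
    - {"travel": [-1.2, 0, 0], "roll": 0, "jaw": 0}
    - {"travel": [-1.2, 0, 0], "roll": 0, "jaw": 0}
    - {"travel": [-1.2, 0, 0], "roll": 0, "jaw": 0}
    - {"travel": [-1.2, 0, 0], "roll": 0, "jaw": 0}
    - {"travel": [-1.2, 0, 0], "roll": 0, "jaw": 0}
    - {"travel": [-1.2, 0, 0], "roll": 0, "jaw": 0}
    - {"travel": [-1.2, 0, 0], "roll": 0, "jaw": 0}
    - {"travel": [-1.2, 0, 0], "roll": 0, "jaw": 0}
    - {"travel": [-1.2, 0, 0], "roll": 0, "jaw": 0}
    - {"travel": [-1.2, 0, 0], "roll": 0, "jaw": 0}

```text
clock: 27.95
tool_pos: [0.5518, -0.2048, 0.08]
orientation: [180.0, -0.0, -96.1]
force: [-2.9, -2.7, -1.2]
opening: 0.0005
gripper_force: 1.4
```

>>> apply_moves:
  targets:
    - {"travel": [-1.2, 0, 0], "roll": 0, "jaw": 0}
    - {"travel": [-1.2, 0, 0], "roll": 0, "jaw": 0}
    - {"travel": [-1.2, 0, 0], "roll": 0, "jaw": 0}
    - {"travel": [-1.2, 0, 0], "roll": 0, "jaw": 0}
    - {"travel": [-1.2, 0, 0], "roll": 0, "jaw": 0}
    - {"travel": [-1.2, 0, 0], "roll": 0, "jaw": 0}
    - {"travel": [-1.2, 0, 0], "roll": 0, "jaw": 0}
    - {"travel": [-1.2, 0, 0], "roll": 0, "jaw": 0}
    - {"travel": [-1.2, 0, 0], "roll": 0, "jaw": 0}
    - {"travel": [-1.2, 0, 0], "roll": 0, "jaw": 0}

```text
clock: 28.95
tool_pos: [0.5531, -0.1929, 0.0799]
orientation: [180.0, 0.0, -96.1]
force: [-2.9, -3.2, -0.9]
opening: 0.0003
gripper_force: 1.4
```

>>> apply_moves:
  targets:
    - {"travel": [-1, 0, 0], "roll": 0, "jaw": 0}
    - {"travel": [-1, 0, 0], "roll": 0, "jaw": 0}
    - {"travel": [-1, 0, 0], "roll": 0, "jaw": 0}
    - {"travel": [-1, 0, 0], "roll": 0, "jaw": 0}
    - {"travel": [-1, 0, 0], "roll": 0, "jaw": 0}
    - {"travel": [-1, 0, 0], "roll": 0, "jaw": 0}
    - {"travel": [-1, 0, 0], "roll": 0, "jaw": 0}
    - {"travel": [-1, 0, 0], "roll": 0, "jaw": 0}

```text
clock: 29.75
tool_pos: [0.5537, -0.1863, 0.08]
orientation: [180.0, -0.1, -96.1]
force: [-1.4, -11.0, -2.6]
opening: 0.0004
gripper_force: 5.5
```

>>> apply_moves:
  targets:
    - {"travel": [-0.6, 0, 0], "roll": 0, "jaw": 0}
    - {"travel": [-0.6, 0, 0], "roll": 0, "jaw": 0}
    - {"travel": [-0.6, 0, 0], "roll": 0, "jaw": 0}
    - {"travel": [-0.6, 0, 0], "roll": 0, "jaw": 0}
    - {"travel": [-0.6, 0, 0], "roll": 0, "jaw": 0}

```text
clock: 30.25
tool_pos: [0.5539, -0.1846, 0.0801]
orientation: [180.0, -0.2, -96.1]
force: [-1.6, -22.7, -4.1]
opening: 0.0003
gripper_force: 11.2
```

Force has risen to 23 N, so this is the solid stop. Easing off gently and retreating, then looking.

>>> apply_moves:
  targets:
    - {"travel": [2, 0, 0], "roll": 0, "jaw": 0}
    - {"travel": [3, 0, 0], "roll": 0, "jaw": 0}
    - {"travel": [4, 0, 0], "roll": 0, "jaw": 0}
    - {"travel": [10, 0, 0], "roll": 0, "jaw": 0}
    - {"travel": [10, 0, 0], "roll": 0, "jaw": 0}
    - {"travel": [0, 0, 0], "roll": 0, "jaw": 0}
    - {"travel": [0, 0, 0], "roll": 0, "jaw": 0}

```text
clock: 30.95
tool_pos: [0.5511, -0.2113, 0.0799]
orientation: [-180.0, 0.0, -96.1]
force: [0.3, -0.3, 0.5]
opening: 0.0003
gripper_force: 0.0
```

Run:
```python
from h import *
o=ctrl.get_obs(); print(o["tool_pos"],o["force"])
def c(n,x0,y0,x1,y1):
    i=ctrl.snapshot(n)[y0:y1,x0:x1,::-1]; i=(255*(i/255.)**.6).astype('uint8')
    return cv2.resize(i,(400,400),interpolation=cv2.INTER_CUBIC)
cv2.imwrite("pics/m3.png",np.hstack([c("scene",230,170,330,270),c("top",180,110,330,260)]))
```

```text
[ 0.55111443 -0.2112755   0.07988955] [ 0.25161275 -0.28090212  0.49241778]
```

View pics/m3.png

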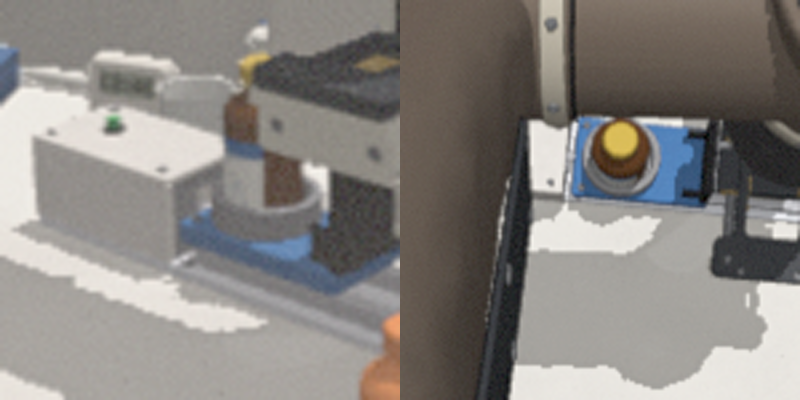

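The scene panel shows the green pin raised on its dark stem at (113,122), and the bottle upright in the nest. I'll measure how far the pin has risen against the first picture.

Run:
```python
from h import *
a=cv2.imread("pics/scene0.png"); b=ctrl.snapshot("scene")[:,:,::-1].copy()
cv2.imwrite("pics/s2.png",b)
for i in(a,b):
    r=i[192:212,246:272].astype(int); g=np.clip(r[:,:,1]-r[:,:,2]-6,0,None)
    y,x=np.nonzero(g>8); w=g[y,x]
    print((x*w).sum()/w.sum()+246,(y*w).sum()/w.sum()+192,y.min()+192,y.max()+192,len(y), g.sum(1)[:16])
c=ctrl.calibration("scene");E=np.linalg.inv(c["extrinsics"]);rv=cv2.Rodrigues(E[:3,:3])[0]
print(cv2.projectPoints(np.array([[.574,.0135,.06],[.574,.0135,.066]]),rv,E[:3,3],c["K"],c["dist_coeffs"])[0])
```

```text
258.02521008403363 201.42016806722688 201 202 6 [ 0  0  0  0  0  0  0  0  0 69 50  0  0  0  0  0]
257.8754208754209 199.6060606060606 198 201 11 [  0   0   0   0   0   0  13 159  74  58   3   0   0   0   0   0]
[[[257.76569689 202.72896467]]

 [[257.66395654 200.35317773]]]
```

>>> apply_moves:
  targets:
    - {"travel": [-6, 0, 0], "roll": 0, "jaw": 0}
    - {"travel": [-6, 0, 0], "roll": 0, "jaw": 0}
    - {"travel": [-5, 0, 0], "roll": 0, "jaw": 0}
    - {"travel": [-3, 0, 0], "roll": 0, "jaw": 0}
    - {"travel": [-1, 0, 0], "roll": 0, "jaw": 0}
    - {"travel": [-1, 0, 0], "roll": 0, "jaw": 0}
    - {"travel": [-1, 0, 0], "roll": 0, "jaw": 0}
    - {"travel": [0, 0, 0], "roll": 0, "jaw": 0}
    - {"travel": [0, 0, 0], "roll": 0, "jaw": 0}

```text
clock: 32.0
tool_pos: [0.5536, -0.1881, 0.08]
orientation: [-180.0, 0.0, -96.1]
force: [-0.6, -0.5, -0.5]
opening: 0.0009
gripper_force: 0.0
```

>>> apply_moves:
  targets:
    - {"travel": [-0.6, 0, 0], "roll": 0, "jaw": 0}
    - {"travel": [-0.6, 0, 0], "roll": 0, "jaw": 0}
    - {"travel": [0, 0, 0], "roll": 0, "jaw": 0}

```text
clock: 32.3
tool_pos: [0.5537, -0.1868, 0.08]
orientation: [-180.0, 0.0, -96.1]
force: [-0.5, -0.4, 0.3]
opening: 0.0009
gripper_force: 0.0
```

>>> apply_moves:
  targets:
    - {"travel": [-0.6, 0, 0], "roll": 0, "jaw": 0}
    - {"travel": [-0.6, 0, 0], "roll": 0, "jaw": 0}
    - {"travel": [0, 0, 0], "roll": 0, "jaw": 0}

```text
clock: 32.6
tool_pos: [0.5539, -0.1856, 0.08]
orientation: [180.0, -0.0, -96.1]
force: [0.3, 0.1, 0.5]
opening: 0.0004
gripper_force: 0.0
```

>>> apply_moves:
  targets:
    - {"travel": [-0.5, 0, 0], "roll": 0, "jaw": 0}
    - {"travel": [-0.5, 0, 0], "roll": 0, "jaw": 0}
    - {"travel": [0, 0, 0], "roll": 0, "jaw": 0}

```text
clock: 32.9
tool_pos: [0.5539, -0.1852, 0.08]
orientation: [180.0, -0.0, -96.1]
force: [0.5, -4.7, -0.3]
opening: 0.0002
gripper_force: 2.4
```

>>> apply_moves:
  targets:
    - {"travel": [-0.5, 0, 0], "roll": 0, "jaw": 0}
    - {"travel": [-0.5, 0, 0], "roll": 0, "jaw": 0}
    - {"travel": [0, 0, 0], "roll": 0, "jaw": 0}

```text
clock: 33.2
tool_pos: [0.5539, -0.185, 0.08]
orientation: [180.0, -0.1, -96.1]
force: [-1.2, -10.3, -1.3]
opening: 0.0003
gripper_force: 5.0
```

>>> apply_moves:
  targets:
    - {"travel": [-0.4, 0, 0], "roll": 0, "jaw": 0}
    - {"travel": [-0.4, 0, 0], "roll": 0, "jaw": 0}
    - {"travel": [0, 0, 0], "roll": 0, "jaw": 0}

```text
clock: 33.5
tool_pos: [0.5539, -0.1849, 0.08]
orientation: [180.0, -0.1, -96.1]
force: [-0.0, -14.5, -2.0]
opening: 0.0005
gripper_force: 7.0
```

>>> apply_moves:
  targets:
    - {"travel": [-0.3, 0, 0], "roll": 0, "jaw": 0}
    - {"travel": [-0.3, 0, 0], "roll": 0, "jaw": 0}
    - {"travel": [0, 0, 0], "roll": 0, "jaw": 0}

```text
clock: 33.8
tool_pos: [0.554, -0.1848, 0.0801]
orientation: [180.0, -0.2, -96.1]
force: [0.6, -17.0, -2.9]
opening: 0.0004
gripper_force: 8.6
```

At 17 N, well above the 11 N seating force, the carriage no longer yields, so it is home on the solid stop. Taking the hand away.

>>> apply_moves:
  targets:
    - {"travel": [2, 0, 0], "roll": 0, "jaw": 0}
    - {"travel": [4, 0, 0], "roll": 0, "jaw": 0}
    - {"travel": [10, 0, 0], "roll": 0, "jaw": 0}
    - {"travel": [20, 0, 0], "roll": 0, "jaw": 0}
    - {"travel": [30, 0, 0], "roll": 0, "jaw": 0}
    - {"travel": [20, 0, -20], "roll": 0, "jaw": 0}
    - {"travel": [0, 0, -40], "roll": 0, "jaw": 0}
    - {"travel": [0, 0, -40], "roll": 0, "jaw": 0}
    - {"travel": [0, 0, 0], "roll": 0, "jaw": 0}
    - {"travel": [0, 0, 0], "roll": 0, "jaw": 0}

```text
clock: 34.8
tool_pos: [0.5456, -0.268, 0.1812]
orientation: [-179.8, 0.0, -96.1]
force: [-0.4, 0.5, -0.9]
opening: 0.0004
gripper_force: 0.0
```

Run:
```python
from h import *
o=ctrl.get_obs(); print(o["clock"],o["tool_pos"],o["force"],o["qvel"])
def c(n,x0,y0,x1,y1):
    i=ctrl.snapshot(n)[y0:y1,x0:x1,::-1]; i=(255*(i/255.)**.6).astype('uint8')
    return cv2.resize(i,(400,400),interpolation=cv2.INTER_CUBIC)
cv2.imwrite("pics/m4.png",np.hstack([c("scene",230,170,330,270),c("top",180,110,330,260)]))
```

```text
34.8 [ 0.54561725 -0.2680257   0.18120628] [-0.40994473  0.45087471 -0.92701562] [ 0.20588606  1.70500675 -2.12612591 -0.54827683  0.34095433 -0.12034955]
```

View pics/m4.png

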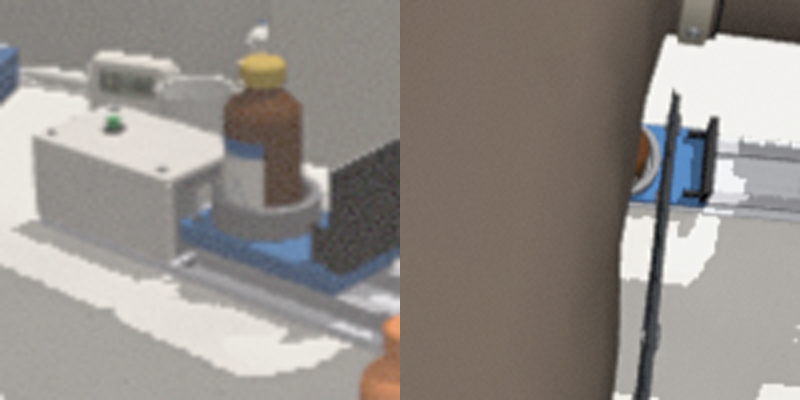

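The bottle stands upright in its nest at (263,150), the green pin is up at (113,122) and the hand is clear. Handing in.

```bash
python3 -c "
from plant import ctrl
print(ctrl.close_job())"
```

```text
the job is handed in; nothing more can be done
None
```

The job is handed in: the yellow-capped bottle stands in the nest, the carriage is home on its stop with the green pin up, the push readings peaked at about 23 N, and the hand is clear; no verdict came back.

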